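# Pass a parcel through the spring gate

### The arm

A 6-joint arm with a two-finger parallel gripper is mounted at the origin on the work surface. World frame = base frame: x ahead of the robot, y to its left, z up, the work surface at z = 0. Lengths are in m, angles in degrees, forces in N, time in s.
With the tool pointing down it reaches from about 0.3 to 0.75 m from the base axis. Payload 8.5 kg.
Tool frame: the origin (TCP) lies midway between the tips of the shut fingers; the grasp point (between the pads) lies 19 mm behind it; z points along the fingers, y is the direction in which the jaws open and shut (so a half turn about z gives the same grasp; the last joint's range is limited). The gripper opens to 85 mm and grips with 20 to 120 N. Pads are 22 mm wide; open, the fingers measure 114 mm over their backs; the gripper's body (76 mm by 85 mm) begins 54 mm behind the grasp point. The pads swing forward as they close: fully open they stand 13 mm farther back than shut.
Start: joints at [56.82, 21.807, 74.336, -0, 83.858, -12.336], TCP at [0.196, 0.514, 0.202] pointing down, gripper open.
Joint ranges: [-178.18, 178.18], [-50.72, 133.34], [12.68, 142.11], [-81.47, 261.47], [9.98, 163.14], [-165.26, 165.26]. Speed limits (degrees/s): [136.94, 136.94, 180, 180, 180, 180].

### API

Orientations are given as a 3x3 rotation matrix whose columns are the frame's x, y, z axes.
In Python, from rig import env, viewer, ticket gives the robot as it stands. The module is installed in compiled form; this text tells all that it offers.
- The arm moves only by the shell command python3 -m pendant 'ROWS' [FORCE]. ROWS is JSON, a list of rows, each a list of 3 entries, a list of its own where there are three numbers: the shift along the world's x, y, z in mm, then the turn about the world's z in rad, then the opening, from -1 (shut) to 1 (fully open). A call has 1 to 12 rows; each row shifts and turns the pose as measured when the row begins; what a row does not reach is not made up. A row lasts 1/8 s, in which the tool goes at most 62.5 mm and 10.7 degrees, less where a joint would pass 70% of its speed; a pose out of reach is approached as far as the arm can. A call with a gripper value outside its range is refused whole. The fingers move at their own pace and stop on an object; FORCE is the grip in N (left out, the last holds). Time passes only in rows, so rows that do not move let the fingers close. It gives the time, the measured TCP pose, the force and the opening at its end, in the units of the state.
- env.observe(): the state, without advancing time (a new reading comes with each control period).
- viewer.get_image(name): name is "scene" or "side" or "wrist"; returns (picture, depth): 420x560x3 uint8, red, green, blue; 420x560 float32, m along the optical axis (not along the pixel's ray), 0 where there is no reading.
- viewer.camera_params(name): a dict with "fx", "fy", "cx", "cy" (pixels), "D" ([k1, k2, p1, p2, k3] as OpenCV has them; the pictures are not rectified), "rvec" (rotation vector, rad) and "tvec" (3), from world to camera coordinates, as OpenCV has them; the wrist camera has in their place "T_tool_cam" (4x4, takes a point from camera to tool coordinates, whose origin is the TCP and whose axes are the flange's). Camera axes: x right, y down, z forward; pixel columns grow to the right and rows downward; lengths in m; the calibration is good to about 2 mm. A picture is of the moment at which its call begins: read the wrist's pose just before it. camera_params takes no time and is no camera call.
- ticket.close_job(): hands the job in, once; it reports no verdict.
The state is a dict: "time_s": time; "q": joint angles; "qvel": joint speeds; "joint_efforts": joint torques, N m; "position": TCP position; "tool_rot": TCP orientation; "ft_force": force on the tool from outside, world axes, zero at the start; "wrist_torque": the same for the moment, N m; "grip_width": finger opening in m.
Only numpy, scipy, OpenCV 4.12 (cv2) and the standard library are available. Lean on these libraries where they do the work, as an engineer would, in place of code of your own. Each camera call takes 0.05 s, during which the arm holds its last target. There are 200 camera calls.

### The job

With the fingertips, press the spring plate of the parcel lane down behind the flat parcel so that the gate drops, and keep it down while the same fingers push the parcel along the rails until all of it is past the gate and in the end bay. Then let go, so that the gate springs up fully behind the parcel. Only push the parcel, never lift or tip it, and leave everything else on the table where it stands.

Things in the scene. Friction and masses are not known exactly. Their poses are not given: they have to be found in the camera images.
- lane: fixed metal parcel lane on the table, 400 mm long, 170 wide. Origin at table height on its centre line, right below the gate; x = direction parcels travel, y left of travel, z up. Two smooth rails, tops 55 mm above the table, with a 90 mm wide open channel between them. Side guides: inner faces at y = +-73 mm, tops 70 mm above the table. Open end at x = -220 mm
- bay (a point): middle of the end stop's inner face at rail height, 135 mm past the gate along the lane; the end stop is a steel plate across the lane, its top 80 mm above the table. The end bay lies between the gate and this stop and is 131 mm long
- treadle (a joint): how far the spring plate is pressed down, in m: 0 = up (gate shut), 0.018 = fully down. About 7 N to start moving, about 11 N fully down; it springs up when let go. The gate is level with the rails at 0.012 and below them beyond that. The plate moves straight down, level, wherever it is pressed
- plate (a point): point on the spring plate's upper face, on the lane's centre line between the gate ears; moves with the plate. Up, the face is 51 mm above the table (4 mm below the rail tops). The plate is a flat steel strip with thin dark cross lines, 84 mm wide, in the channel between the rails, reaching from 210 mm before this point to 60 mm past it along the lane
- gate (a point): point midway between the tips of the gate's ears; moves with the plate. The gate is two upright steel ears fixed on the plate's edges, 8 mm thick along the lane, each from y = 28 to 42 mm either side (56 mm free between them for fingers to pass), 16 mm above the plate's face, so 12 mm above the rails when up
- parcel: flat brown cardboard parcel on the rails, before the gate: 100 mm along the lane, 140 across, 30 high, 0.25 to 0.5 kg. Origin at the centre of its underside; x along the lane (+x leads), z up. 3 mm play to each side guide. It lies over the spring plate without touching it; behind it (towards the lane's open end) the plate is bare from above
- carton_a: small brown carton 90 x 60 x 50 mm, standing beside the lane; origin at the centre of its underside; not to be disturbed
- carton_b: small brown carton 60 x 50 x 40 mm, standing beside the lane; origin at the centre of its underside; not to be disturbed
- tape_roll: roll of packing tape, 90 mm across, 45 mm high, lying flat beside the lane; origin at the centre of its underside; not to be disturbed
- scanner: hand-held barcode scanner, 160 mm long, 31 mm high, lying on the table; origin at the centre of its underside; not to be disturbed
- mug: white mug, 76 mm across, 90 mm high; origin at the centre of its underside; not to be disturbed
- stamp: hand stamp with a wooden knob, 60 x 35 mm foot, 68 mm high; origin at the centre of its underside; not to be disturbed
- carton_c: brown carton 110 x 80 x 60 mm, standing at the side of the table; origin at the centre of its underside; not to be disturbed
Things that resemble listed ones, but are neither listed nor needed, are in the scene too. What is shaped like the parcel but blue or pink is not meant.

How it is judged:
By the outcome, as a careful person would: the job done as asked, in the order asked, and still so for the second after the job is handed in, with the robot touching nothing.
It also fails if it takes over 38 s, if anything falls off the work surface, if the arm or the gripper's body presses on something with over 40 N, if the wrist force passes 120 N, or if a joint passes its speed limit or range.

## Working session

There is one attempt and no reset: what is moved stays moved. The work goes in short steps, Python scripts to look and compute and a shell command to move; the robot and the scene stay as the last step left them, time stands still between calls to the robot, and variables do not carry over. Pictures are saved under pics/ and viewed, about 8 in all and at most 12, crops included, and the job is handed in when it is done.

```bash
mkdir -p pics; cat > h.py <<'E'
import numpy as np, cv2
from rig import env, viewer, ticket
def cam(name, st=None):
    p=viewer.camera_params(name); K=np.array([[p['fx'],0,p['cx']],[0,p['fy'],p['cy']],[0,0,1.]]); D=np.array(p['D'],float)
    if name=='wrist':
        st=st or env.observe(); T=np.array(p['T_tool_cam']); R=np.array(st['tool_rot'])
        return K,D,R@T[:3,:3],R@T[:3,3]+np.array(st['position'])
    Rw=cv2.Rodrigues(np.array(p['rvec'],float))[0]
    return K,D,Rw.T,-Rw.T@np.array(p['tvec'],float).ravel()
def plane(c,uv,z):
    K,D,R,o=c; n=cv2.undistortPoints(np.array(uv,float).reshape(-1,1,2),K,D).reshape(-1,2)
    d=np.c_[n,np.ones(len(n))]@R.T
    return o+d*((z-o[2])/d[:,2])[:,None]
def depthpts(c,uv,dep):
    K,D,R,o=c; uv=np.array(uv); n=cv2.undistortPoints(uv.astype(float).reshape(-1,1,2),K,D).reshape(-1,2)
    z=np.array([dep[int(v),int(u)] for u,v in uv]); return o+(np.c_[n,np.ones(len(n))]*z[:,None])@R.T
def shot(name,fn):
    st=env.observe(); c=cam(name,st); im,d=viewer.get_image(name)
    cv2.imwrite('pics/'+fn+'.png',im[:,:,::-1]); np.savez('pics/'+fn,im=im,d=d,K=c[0],D=c[1],R=c[2],o=c[3]); return c,im,d
def load(fn):
    z=np.load('pics/'+fn+'.npz'); return (z['K'],z['D'],z['R'],z['o']),z['im'],z['d']
E
python3 - <<'E'
from h import *
for n in ('scene','side'):
    c,im,d=shot(n,n+'0'); print(n,c[3],c[2][:,2],(d>0).mean())
s=env.observe(); print(s['time_s'],s['position'],s['tool_rot'],s['ft_force'],s['grip_width'])
E
```

```text
scene [1.15020198 0.48145582 1.01810353] [-0.50626642 -0.42218761 -0.75196538] 0.9960969387755102
side [0.49293206 0.72170009 0.85776568] [ 0.02852793 -0.70703637 -0.70660153] 0.9961649659863946
0.1 [0.19555495 0.51374856 0.20158298] [[-9.34542678e-01  3.55850441e-01 -6.68741898e-04]
 [ 3.55850993e-01  9.34542061e-01 -1.09867702e-03]
 [ 2.34002729e-04 -1.26473303e-03 -9.99999173e-01]] [-0.27277887 -0.04056353  0.19116194] 0.08553731395053878
```

View pics/scene0.png

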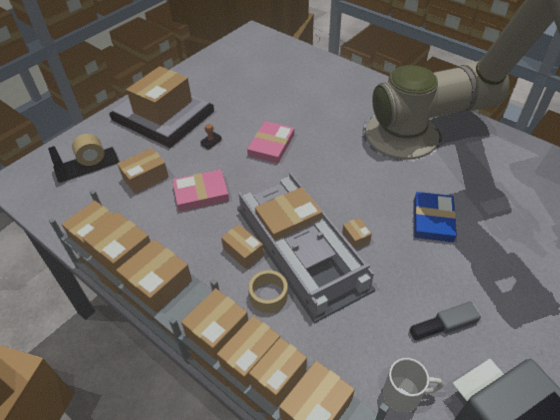

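View pics/side0.png

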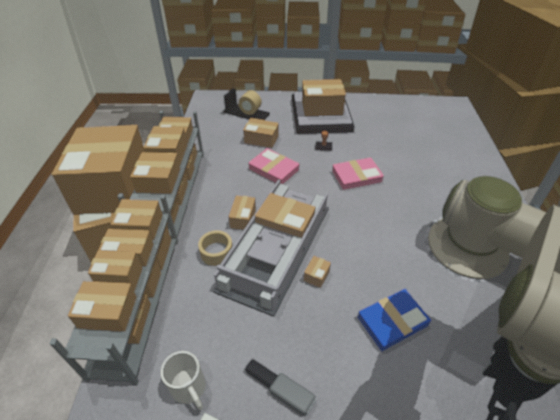

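The lane runs from about (265,190) at the open end to the stop at about (345,285) in the scene view. The parcel is at (288,212) and the gate ears near (318,240). In the side view the parcel is at (285,213) and the stop at (245,285).

```bash
python3 - <<'E'
from h import *
for n,seed in (('scene0',(278,205)),('side0',(275,212))):
    c,im,d=load(n); hsv=cv2.cvtColor(im,cv2.COLOR_RGB2HSV)
    m=((hsv[...,0]>5)&(hsv[...,0]<25)&(hsv[...,1]>70)).astype(np.uint8)
    v,u=np.mgrid[0:420,0:560]; P=depthpts(c,np.c_[u.ravel(),v.ravel()],d).reshape(420,560,3)
    m2=m*(abs(P[...,2]-.085)<.006)
    m2=cv2.morphologyEx(m2.astype(np.uint8),cv2.MORPH_CLOSE,np.ones((15,15)))
    k,l,s,ce=cv2.connectedComponentsWithStats(m2); i=l[seed[1],seed[0]]
    ct=cv2.findContours((l==i).astype(np.uint8),0,1)[0][0].reshape(-1,2)
    W=plane(c,ct,.085)[:,:2]; r=cv2.minAreaRect((W*1000).astype(np.float32)); print(n,s[i],r,'depth z med',np.median(P[l==i][:,2]))
    # lane cloud: everything grey with height 45..82mm near parcel
    C=np.array(r[0])/1000
    sel=(np.hypot(P[...,0]-C[0],P[...,1]-C[1])<.36)&(P[...,2]>.045)&(P[...,2]<.084)&(hsv[...,1]<60)
    k,l,s,ce=cv2.connectedComponentsWithStats(cv2.morphologyEx(sel.astype(np.uint8),cv2.MORPH_CLOSE,np.ones((5,5))))
    j=1+np.argmax(s[1:,4]); Q=P[(l==j)&sel]; rr=cv2.minAreaRect((Q[:,:2]*1000).astype(np.float32)); print('lane',len(Q),rr)
    print(cv2.boxPoints(rr).round(0).tolist())
    # 2 mm ortho height map
    g=np.zeros((260,260,3),np.uint8); hm=np.zeros((260,260))
    a=((P[...,0]-C[0])/.002+130).astype(int); b=(130-(P[...,1]-C[1])/.002).astype(int)
    ok=(a>=0)&(a<260)&(b>=0)&(b<260)&(P[...,2]<.2)
    hm[b[ok],a[ok]]=P[...,2][ok]; 
    cv2.imwrite('pics/hm_%s.png'%n,cv2.resize(cv2.applyColorMap(np.clip(hm*2800,0,255).astype(np.uint8),cv2.COLORMAP_JET),(520,520),interpolation=0))
E
cd pics; python3 -c "
import cv2,numpy as np
a=cv2.imread('hm_scene0.png');b=cv2.imread('hm_side0.png');cv2.imwrite('hm.png',cv2.resize(np.hstack([a,b]),(800,400)))"
```

```text
scene0 [ 256  188   66   48 1771] ((524.6393432617188, -33.59251403808594), (106.10420227050781, 141.70913696289062), 68.7921371459961) depth z med 0.08508429858059419
lane 5290 ((544.3560180664062, 22.584915161132812), (386.1622009277344, 160.73452758789062), 68.76362609863281)
[[400.0, -128.0], [549.0, -186.0], [689.0, 173.0], [539.0, 232.0]]
side0 [ 256  194   59   39 1368] ((518.4932861328125, -30.002853393554688), (102.82818603515625, 139.67137145996094), 68.1793212890625) depth z med 0.08396411102752632
lane 4418 ((566.0874633789062, 15.443389892578125), (380.979248046875, 211.344482421875), 68.41439819335938)
[[398.0, -123.0], [594.0, -201.0], [734.0, 154.0], [538.0, 231.0]]
```

View pics/hm.png

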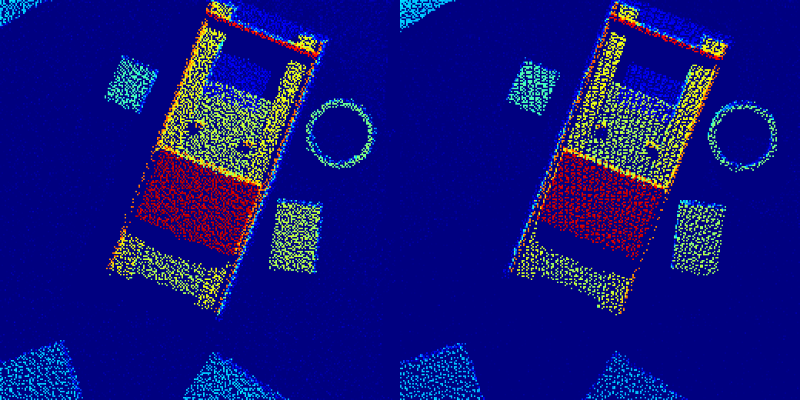

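Parcel top is about 85 mm in both views, as it should be. The lane runs at about 68.7°, with the gate near (0.552, 0.041) and the parcel centre near lane x = -79. I'll go above the bare plate, turning -90° so the jaws lie across the lane.

```bash
python3 -m pendant '[[[25,-51,0],-0.132,-1],[[25,-51,0],-0.132,-1],[[25,-51,0],-0.132,-1],[[25,-51,0],-0.132,-1],[[25,-51,0],-0.132,-1],[[25,-51,0],-0.132,-1],[[25,-51,0],-0.132,-1],[[25,-51,0],-0.132,-1],[[25,-51,0],-0.132,-1],[[25,-51,0],-0.132,-1],[[25,-51,0],-0.132,-1],[[25,-51,0],-0.132,-1]]'
python3 - <<'E'
from h import *
c,im,d=shot('wrist','w1'); s=env.observe(); print(s['time_s'],s['position'],s['tool_rot'],s['q'],s['grip_width'],c[3])
E
```

```text
time_s: 1.6
position: [0.4988, -0.1167, 0.199]
tool_rot: [[0.411, 0.912, -0.003], [0.912, -0.411, 0.003], [0.001, -0.004, -1.0]]
ft_force: [1.6, 0.4, 0.2]
grip_width: -0.0001
1.65 [ 0.50129664 -0.12256558  0.19831309] [[ 4.19525478e-01  9.07740384e-01 -2.40176454e-03]
 [ 9.07743292e-01 -4.19525924e-01  3.39116067e-04]
 [-6.99773141e-04 -2.32245348e-03 -9.99997058e-01]] [-2.68743629e+01  1.86365407e+01  7.99160878e+01 -4.53626591e-02
  8.15789062e+01 -2.06298259e+00] -1.6000144381623915e-05 [ 0.53417759 -0.0432265   0.37155434]
```

View pics/w1.png

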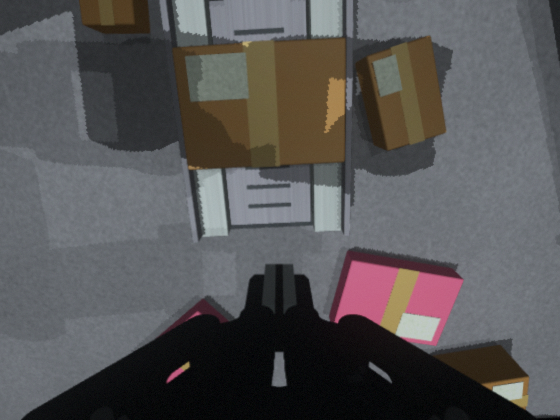

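The wrist view shows the parcel's trailing edge at row ~165, bare plate at (270,195) between pale rails (213,203) and (327,198), and the fingers shut at (280,290). Now a measurement from the settled arm.

```bash
python3 - <<'E'
from h import *
viewer.get_image('wrist')
c,im,d=shot('wrist','w2'); s=env.observe(); tcp=np.array(s['position']); print(s['time_s'],tcp.round(4))
v,u=np.mgrid[0:420,0:560]; P=depthpts(c,np.c_[u.ravel(),v.ravel()],d).reshape(420,560,3); z=P[...,2]
hsv=cv2.cvtColor(im,cv2.COLOR_RGB2HSV)
def comp(m,seed):
    k,l,s,ce=cv2.connectedComponentsWithStats(cv2.morphologyEx(m.astype(np.uint8),cv2.MORPH_CLOSE,np.ones((5,5)))); return l==l[seed[1],seed[0]]
m=comp((abs(z-.085)<.008)&(hsv[...,1]>60)&(u>170)&(u<350)&(v<180),(262,120)); 
ct=cv2.findContours(m.astype(np.uint8),0,1)[0]; ct=max(ct,key=len).reshape(-1,2)
r=cv2.minAreaRect((plane(c,ct,.085)[:,:2]*1000).astype(np.float32)); print('parcel',r,np.median(z[m])); bp=cv2.boxPoints(r); print(bp.round(1).tolist())
for nm,sd in (('plate',(240,200)),('railL',(213,205)),('railR',(327,200))):
    print(nm,np.median(z[sd[1]-4:sd[1]+4,sd[0]-4:sd[0]+4]))
# rails: bright
g=cv2.cvtColor(im,cv2.COLOR_RGB2GRAY)
for n,sd in (('L',(213,205)),('R',(327,200))):
    mm=comp((g>135)&(v>168)&(v<240),sd); W=P[mm]; ww=plane(c,np.c_[u[mm],v[mm]],.055)[:,:2]*1000
    print('rail',n,mm.sum(),ww.mean(0),cv2.minAreaRect(ww.astype(np.float32)))
# dark guide/ outline; gate from scene/side: depth points around ears
E
```

```text
1.75 [ 0.4987 -0.1168  0.1982]
parcel ((520.04833984375, -36.93366241455078), (100.8376235961914, 139.43927001953125), 68.28793334960938) 0.08574862304394046
[[436.6000061035156, -58.0], [566.2000122070312, -109.5999984741211], [603.5, -15.899999618530273], [473.8999938964844, 35.70000076293945]]
plate 0.05206362635544412
railL 0.05576296850473503
railR 0.055846364813174704
rail L 1567 [432.96462594 -99.77552639] ((432.5362243652344, -100.58302307128906), (69.10610961914062, 25.48906135559082), 67.3182373046875)
rail R 4221 [ 498.70277376 -128.83418251] ((501.3814392089844, -128.50088500976562), (57.48402404785156, 118.97114562988281), 60.547969818115234)
```

```bash
python3 -m pendant '[[[-6,11,-40],0.055,-1],[[0,0,-50],0,-1],[[0,0,-40],0,-1],[[0,0,0],0,-1]]'
python3 - <<'E'
from h import *
c,im,d=shot('wrist','w3'); s=env.observe(); print(s['time_s'],s['position'],np.degrees(np.arctan2(s['tool_rot'][1][0],s['tool_rot'][0][0])),s['ft_force'])
E
```

```text
time_s: 2.25
position: [0.4907, -0.1016, 0.0659]
tool_rot: [[0.351, 0.936, -0.004], [0.936, -0.351, 0.004], [0.002, -0.005, -1.0]]
ft_force: [-0.0, -0.1, 0.8]
grip_width: -0.0001
2.3 [ 0.49181033 -0.10214619  0.06760132] 69.42592590528332 [-0.44916093  0.42391384  1.0816339 ]
```

View pics/w3.png

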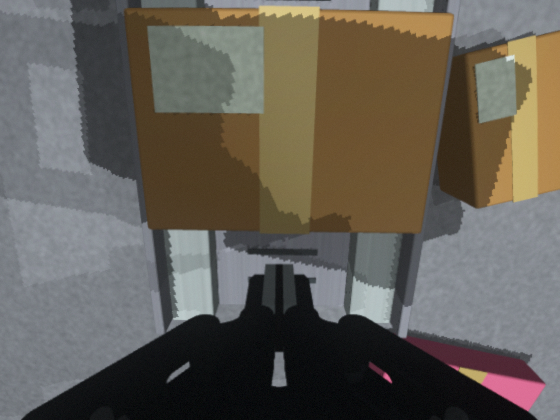

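Fingers sit centred between the rails at (280,275), about 10 mm behind the parcel's trailing edge (row 230). Pressing now.

```bash
python3 -m pendant '[[[0,0,-12],0,-1],[[0,0,-11],0,-1],[[0,0,-6],0,-1],[[0,0,-2],0,-1],[[0,0,0],0,-1]]'
python3 - <<'E'
from h import *
viewer.get_image('wrist')
c,im,d=shot('side','s2'); s=env.observe(); print(s['time_s'],s['position'],np.degrees(np.arctan2(s['tool_rot'][1][0],s['tool_rot'][0][0])),s['ft_force'])
E
```

```text
time_s: 2.92
position: [0.4938, -0.1024, 0.0385]
tool_rot: [[0.35, 0.937, 0.005], [0.937, -0.35, -0.001], [0.001, 0.005, -1.0]]
ft_force: [0.1, 0.2, 0.1]
grip_width: 0.0001
3.025 [ 0.49382352 -0.10246833  0.03866271] 69.49907343807088 [-0.51701952  0.16019641  0.27065022]
```

```bash
python3 - <<'E'
from h import *
c,im,d=load('s2'); 
c2,im2,d2=shot('wrist','w4'); s=env.observe(); print(s['position'],s['ft_force'],s['wrist_torque'],s['joint_efforts'],s['q'])
a=cv2.resize(im[150:310,180:380],(500,400),interpolation=2); b=cv2.resize(im2,(300,225)); 
o=np.zeros((400,800,3),np.uint8); o[:,:500]=a; o[:225,500:]=b; cv2.imwrite('pics/v5.png',o[:,:,::-1])
v,u=np.mgrid[0:420,0:560]; P=depthpts(c2,np.c_[u.ravel(),v.ravel()],d2).reshape(420,560,3)
for q in ((235,245),(240,255),(300,245),(190,270),(370,270),(200,150)): print(q,P[q[1],q[0]].round(4))
E
```

```text
[ 0.49381393 -0.10242569  0.03868545] [-0.43561331  0.64233496 -0.17127213] [0.01200925 0.01252787 0.00873066] [-7.19307383e-03 -4.35344589e+01 -1.61900926e+01  3.57149664e-03
 -1.59990101e-02 -1.25320844e-04] [-25.24524079  28.01566054  95.3319183    0.1117647   56.32656307
  -4.81203957]
(235, 245) [ 0.4866 -0.0719  0.0853]
(240, 255) [ 0.4774 -0.0903  0.052 ]
(300, 245) [ 0.5123 -0.0812  0.086 ]
(190, 270) [ 0.4497 -0.0878  0.0552]
(370, 270) [ 0.5403 -0.1217  0.0556]
(200, 150) [ 0.4899 -0.0306  0.0869]
```

View pics/v5.png

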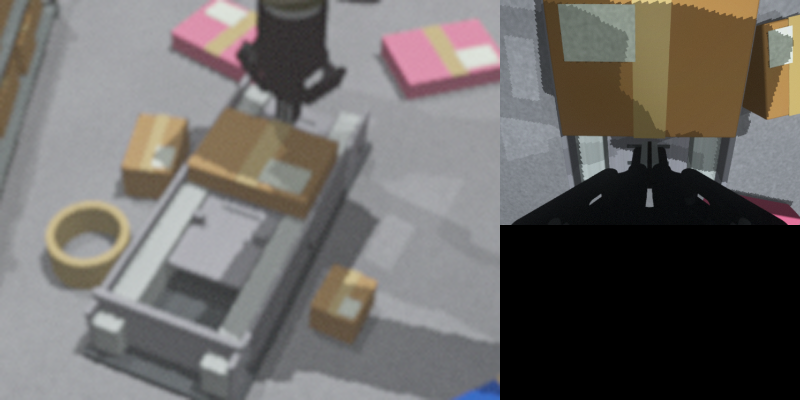

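The plate still reads 52 mm at (240,255) and there is no contact force, though TCP z reads 38.7 mm. I'll check where the fingertips really are.

```bash
python3 - <<'E'
from h import *
for f in ('w4','w3','w2'):
    c,im,d=load(f); uv=[(a,b) for b in (262,266,270,275,280,290) for a in (272,288)]
    print(f); print(np.c_[uv,depthpts(c,uv,d).round(4)].tolist())
c,im,d=load('w4'); K,D,R,o=c
s=env.observe(); p=np.array(s['position'])
print(cv2.projectPoints((R.T@(p-o)).reshape(1,3),np.zeros(3),np.zeros(3),K,D)[0].ravel(), R.T@(p-o))
print(d[255:300:3,270:292:3].round(3))
E
```

```text
w4
[[272.0, 262.0, 0.4919, -0.1005, 0.0516], [288.0, 262.0, 0.5002, -0.1033, 0.0522], [272.0, 266.0, 0.4954, -0.0922, 0.0737], [288.0, 266.0, 0.5026, -0.0943, 0.0748], [272.0, 270.0, 0.4955, -0.0921, 0.0777], [288.0, 270.0, 0.5025, -0.0945, 0.0783], [272.0, 275.0, 0.4958, -0.0917, 0.0833], [288.0, 275.0, 0.5023, -0.0944, 0.0829], [272.0, 280.0, 0.4957, -0.092, 0.0872], [288.0, 280.0, 0.5024, -0.0937, 0.0885], [272.0, 290.0, 0.4962, -0.0912, 0.0968], [288.0, 290.0, 0.5019, -0.0943, 0.0953]]
w3
[[272.0, 262.0, 0.4834, -0.1123, 0.0516], [288.0, 262.0, 0.4929, -0.1159, 0.0515], [272.0, 266.0, 0.4928, -0.091, 0.1019], [288.0, 266.0, 0.4999, -0.0934, 0.1024], [272.0, 270.0, 0.4928, -0.0914, 0.1052], [288.0, 270.0, 0.4997, -0.0938, 0.1055], [272.0, 275.0, 0.4931, -0.0911, 0.1106], [288.0, 275.0, 0.4998, -0.0931, 0.1114], [272.0, 280.0, 0.4931, -0.0911, 0.1149], [288.0, 280.0, 0.4997, -0.0932, 0.1155], [272.0, 290.0, 0.4933, -0.0913, 0.1229], [288.0, 290.0, 0.4995, -0.0932, 0.1235]]
w2
[[272.0, 262.0, 0.4495, -0.211, 0.0017], [288.0, 262.0, 0.4679, -0.2191, 0.002], [272.0, 266.0, 0.5027, -0.
[... 512 characters left out ...]
0.138 0.137 0.138 0.138 0.138 0.138]
 [0.177 0.176 0.176 0.177 0.177 0.176 0.176 0.176]
 [0.155 0.156 0.154 0.154 0.154 0.154 0.154 0.153]
 [0.151 0.151 0.152 0.152 0.151 0.151 0.152 0.151]
 [0.149 0.148 0.148 0.148 0.148 0.149 0.149 0.149]
 [0.146 0.145 0.145 0.146 0.146 0.146 0.146 0.145]
 [0.144 0.142 0.143 0.144 0.143 0.143 0.143 0.143]
 [0.141 0.14  0.141 0.14  0.14  0.14  0.14  0.141]
 [0.138 0.138 0.138 0.138 0.14  0.139 0.138 0.139]
 [0.136 0.136 0.136 0.135 0.136 0.136 0.135 0.136]
 [0.134 0.134 0.133 0.134 0.134 0.133 0.134 0.134]
 [0.131 0.131 0.132 0.13  0.13  0.131 0.131 0.129]
 [0.129 0.129 0.129 0.128 0.128 0.13  0.129 0.128]
 [0.127 0.128 0.127 0.126 0.128 0.127 0.126 0.126]]
```

```bash
python3 - <<'E'
from h import *
s=env.observe(); t=np.array(s['position']); u_=np.array([.3665,.9304]); n_=np.array([-.9304,.3665])
shot('scene','c2')
v,u=np.mgrid[0:420,0:560]
for f in ('w4','s2','c2'):
    c,im,d=load(f); P=depthpts(c,np.c_[u.ravel(),v.ravel()],d); dark=(im.reshape(-1,3).max(1)<75)&(d.ravel()>0)
    X=P-t; lx=X[:,:2]@u_; ly=X[:,:2]@n_; z=X[:,2]; k=dark&(abs(lx)<.07)&(abs(ly)<.09)&(z>.022)&(z<.2)
    print(f,k.sum())
    for a in np.arange(.02,.19,.01):
        q=k&(z>=a)&(z<a+.01)
        if q.sum()>3: print(round(a,3),q.sum(),'lx',np.percentile(lx[q],[2,98]).round(3),'ly',np.percentile(ly[q],[2,98]).round(3))
E
```

```text
w4 40195
0.02 1319 lx [-0.042  0.011] ly [-0.074  0.073]
0.03 948 lx [-0.034  0.068] ly [-0.074  0.079]
0.04 817 lx [0.006 0.064] ly [-0.025  0.069]
0.05 782 lx [0.006 0.011] ly [-0.014  0.012]
0.06 999 lx [-0.01   0.012] ly [-0.013  0.011]
0.07 2373 lx [-0.008  0.014] ly [-0.03   0.029]
0.08 7087 lx [-0.009  0.013] ly [-0.037  0.036]
0.09 6157 lx [-0.009  0.017] ly [-0.044  0.044]
0.1 10411 lx [-0.003  0.017] ly [-0.052  0.051]
0.11 9052 lx [0.008 0.018] ly [-0.058  0.057]
0.12 250 lx [0.017 0.019] ly [-0.018  0.017]
s2 938
0.04 8 lx [0.007 0.011] ly [-0.009  0.013]
0.05 15 lx [0.004 0.013] ly [-0.009  0.015]
0.06 18 lx [0.004 0.014] ly [-0.008  0.016]
0.07 30 lx [-0.004  0.015] ly [-0.011  0.022]
0.08 73 lx [-0.007  0.016] ly [-0.035  0.033]
0.09 63 lx [-0.007  0.019] ly [-0.037  0.041]
0.1 74 lx [-0.002  0.02 ] ly [-0.046  0.049]
0.11 90 lx [0.002 0.02 ] ly [-0.05   0.058]
0.12 102 lx [-0.002  0.022] ly [-0.051  0.059]
0.13 91 lx [-0.003  0.022] ly [-0.037  0.042]
0.14 27 lx [-0.002  0.014] ly [-0.033  0.042]
0.15 20 lx [0.001 0.038] ly [-0.007  0.038]
0.16 84 lx [0.003 0.04 ] ly 
[... 176 characters left out ...]
2] ly [-0.011 -0.003]
0.04 19 lx [0.004 0.013] ly [-0.016  0.009]
0.05 21 lx [-0.004  0.013] ly [-0.016  0.009]
0.06 23 lx [0.006 0.015] ly [-0.016  0.007]
0.07 42 lx [-0.007  0.016] ly [-0.028  0.02 ]
0.08 87 lx [-0.009  0.016] ly [-0.033  0.033]
0.09 68 lx [-0.007  0.018] ly [-0.043  0.04 ]
0.1 89 lx [-0.    0.02] ly [-0.051  0.049]
0.11 101 lx [0.002 0.019] ly [-0.058  0.053]
0.12 142 lx [-0.009  0.022] ly [-0.062  0.057]
0.13 92 lx [-0.002  0.022] ly [-0.047  0.038]
0.14 34 lx [-0.004  0.017] ly [-0.042  0.001]
0.15 23 lx [-0.     0.035] ly [-0.04   0.009]
0.16 87 lx [0.001 0.039] ly [-0.039  0.026]
0.17 93 lx [-0.002  0.04 ] ly [-0.039  0.023]
0.18 96 lx [0.002 0.039] ly [-0.039  0.024]
```

All three cameras agree: the real fingertips end about 33 mm above the reported TCP, and the body starts about 150 mm above it. So contact should come near TCP z ≈ 18 mm. I'll descend by force.

```bash
python3 -m pendant '[[[0,0,-12],0,-1],[[0,0,-5],0,-1],[[0,0,0],0,-1]]'; python3 -m pendant '[[[0,0,-5],0,-1],[[0,0,-3],0,-1],[[0,0,0],0,-1]]'
```

```text
time_s: 3.5
position: [0.4938, -0.1025, 0.0208]
tool_rot: [[0.35, 0.937, 0.006], [0.937, -0.35, -0.001], [0.001, 0.006, -1.0]]
ft_force: [-1.3, 0.3, 7.4]
grip_width: 0.0001
time_s: 3.88
position: [0.4938, -0.1025, 0.0136]
tool_rot: [[0.35, 0.937, 0.007], [0.937, -0.35, -0.002], [0.001, 0.007, -1.0]]
ft_force: [-2.4, 0.6, 8.7]
grip_width: 0.0004
```

Plate contact at about TCP z 21 mm, with force as specified. On to about 16 mm of depression, then a check of the plate depth.

```bash
python3 -m pendant '[[[0,0,-5],0,-1],[[0,0,-3],0,-1],[[0,0,0],0,-1]]'
python3 - <<'E'
from h import *
c,im,d=shot('wrist','w5'); uv=[(a,b) for b in (254,256,258,260) for a in (230,235,240,245,250)]
print(depthpts(c,uv,d)[:,2].round(4).reshape(4,5))
c,im,d=shot('side','s3'); s=env.observe(); print(s['time_s'],s['position'],s['ft_force'])
v,u=np.mgrid[0:420,0:560]; m=(u>245)&(u<290)&(v>228)&(v<262)
P=depthpts(c,np.c_[u[m],v[m]],d); p0=depthpts(load('side0')[0],np.c_[u[m],v[m]],load('side0')[2])
print(np.median(P[(abs(p0[:,2]-.051)<.003)][:,2]),np.median(p0[(abs(p0[:,2]-.051)<.003)][:,2]))
cv2.imwrite('pics/v6.png',cv2.resize(im[170:300,200:340],(700,650)[:2] if 0 else (646,600))[:,:,::-1])
E
```

```text
time_s: 4.25
position: [0.4939, -0.1025, 0.0069]
tool_rot: [[0.35, 0.937, 0.007], [0.937, -0.35, -0.002], [0.0, 0.008, -1.0]]
ft_force: [-2.2, 0.7, 9.7]
grip_width: -0.0002
[[0.086  0.0861 0.0849 0.0855 0.0852]
 [0.0854 0.0862 0.0855 0.0863 0.0856]
 [0.0856 0.0845 0.0856 0.0861 0.0858]
 [0.0862 0.0845 0.0858 0.0865 0.0857]]
4.35 [ 0.4938816  -0.10249344  0.00702087] [-2.24043025  1.71351926  9.34796369]
0.03651882036105336 0.050922379606423096
```

View pics/v6.png

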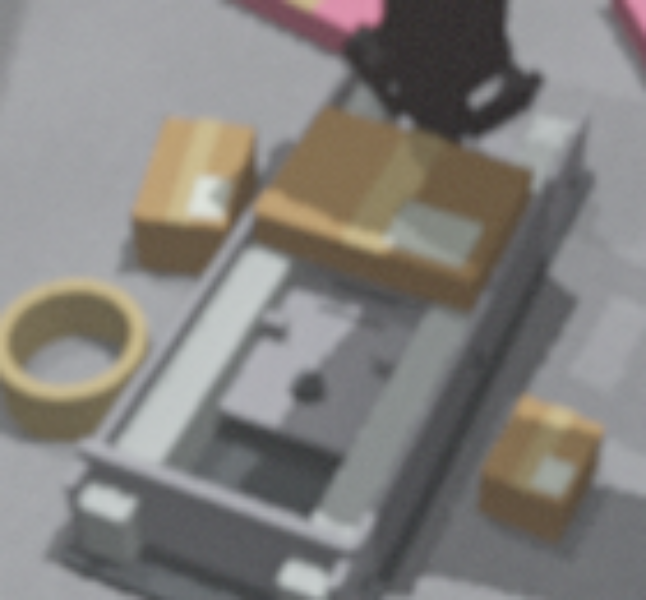

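The plate is down about 14.4 mm and the ears have dropped. A dark spot has appeared on the plate at side pixel about (266,254). I'll check its height and locate the gate and the stop.

```bash
python3 - <<'E'
from h import *
c,im,d=load('s3'); _,i2,_=load('s2')
for b in range(248,261,2): print(b,[(im[b,a].mean().astype(int),i2[b,a].mean().astype(int),int(depthpts(c,[(a,b)],d)[0,2]*1000)) for a in range(258,276,2)])
u_=np.array([.3665,.9304]); n_=np.array([-.9304,.3665]); C=np.array([.5195,-.036])
def L(p): return [round(float(((p[:2]-C)@u_)*1000),1),round(float(((p[:2]-C)@n_)*1000),1),round(float(p[2]*1000),1)]
print('spot',L(plane(c,[(266.5,254)],.0365)[0]))
for f in ('side0','scene0'):
    c,im,d=load(f); v,u=np.mgrid[0:420,0:560]; P=depthpts(c,np.c_[u.ravel(),v.ravel()],d)
    lx=(P[:,:2]-C)@u_; ly=(P[:,:2]-C)@n_; z=P[:,2]
    k=(abs(ly)<.065)&(lx>.18)&(lx<.25)&(z>.074)&(z<.086); print(f,'stop top lx',np.percentile(lx[k],[3,50,97]).round(4),k.sum())
    for sg in (1,-1):
        k=(abs(sg*ly-.035)<.012)&(lx>.055)&(lx<.12)&(z>.060)&(z<.072); print('ear',sg,lx[k].round(3),ly[k].round(3))
    k=(lx>.06)&(lx<.18)&(z>.064)&(z<.076)
    for sg in(1,-1): q=k&(sg*ly>.06)&(sg*ly<.1); print('guide',sg,np.percentile(ly[q],[5,50,95]).round(4))
E
```

```text
248 [(np.int64(175), np.int64(175), 36), (np.int64(176), np.int64(175), 35), (np.int64(174), np.int64(175), 32), (np.int64(177), np.int64(176), 35), (np.int64(172), np.int64(175), 33), (np.int64(166), np.int64(177), 34), (np.int64(127), np.int64(179), 33), (np.int64(120), np.int64(175), 37), (np.int64(121), np.int64(178), 34)]
250 [(np.int64(176), np.int64(176), 36), (np.int64(176), np.int64(177), 35), (np.int64(174), np.int64(176), 38), (np.int64(158), np.int64(176), 44), (np.int64(132), np.int64(176), 48), (np.int64(118), np.int64(177), 33), (np.int64(121), np.int64(178), 33), (np.int64(122), np.int64(176), 34), (np.int64(121), np.int64(171), 33)]
252 [(np.int64(175), np.int64(176), 37), (np.int64(177), np.int64(177), 39), (np.int64(167), np.int64(175), 36), (np.int64(113), np.int64(178), 46), (np.int64(79), np.int64(178), 45), (np.int64(75), np.int64(178), 47), (np.int64(108), np.int64(177), 36), (np.int64(124), np.int64(173), 35), (np.int64(122), np.int64(138), 36)]
254 [(np.int64(175), np.int64(176), 36), (np.int64(176), np.int64(174), 36), (np.int64(147), np.int64(179), 37), (n
[... 1901 characters left out ...]
 1 [0.094 0.092 0.091 0.091 0.095 0.098 0.091 0.095 0.096 0.098 0.098 0.098
 0.095 0.096 0.097 0.098 0.098 0.099 0.094 0.097 0.099 0.102 0.098 0.1  ] [0.037 0.031 0.034 0.037 0.037 0.038 0.028 0.029 0.031 0.032 0.035 0.038
 0.026 0.028 0.03  0.033 0.036 0.038 0.027 0.028 0.029 0.03  0.027 0.029]
ear -1 [0.092 0.09  0.095 0.092 0.093 0.097 0.095 0.096 0.093 0.094 0.097 0.099
 0.098 0.101 0.096 0.093 0.097 0.097 0.099 0.096 0.099 0.099 0.101 0.1
 0.098] [-0.034 -0.03  -0.03  -0.04  -0.037 -0.037 -0.033 -0.031 -0.043 -0.041
 -0.04  -0.039 -0.035 -0.034 -0.029 -0.043 -0.043 -0.04  -0.038 -0.034
 -0.044 -0.041 -0.039 -0.036 -0.043]
guide 1 [0.0704 0.0731 0.0771]
guide -1 [-0.0809 -0.0781 -0.0748]
```

The dark spot is a fixed post, revealed as the plate drops. Its top is at about 47 mm, it sits on the centre line, and it is about 28 mm past the gate. The parcel (underside 55 mm) clears it, but the fingertips must stop before it. In parcel-based lane coordinates the ears span 92–100 and the post starts near 118, so I'm aiming for the trailing edge at about 109. Pushing slowly in stages.

```bash
python3 -m pendant '[[[0,0,-1],0,-1],[[2,5,-0.5],0,-1],[[2.9,7.4,-0.3],0,-1],[[2.9,7.4,-0.3],0,-1],[[2.9,7.4,-0.3],0,-1],[[2.9,7.4,-0.3],0,-1],[[2.9,7.4,-0.3],0,-1],[[2.9,7.4,-0.3],0,-1]]'
python3 - <<'E'
from h import *
s=env.observe(); t=np.array(s['position']); u_=np.array([.3665,.9304]); n_=np.array([-.9304,.3665]); C=np.array([.5195,-.036]); print((t[:2]-C)@u_,(t[:2]-C)@n_,t[2],s['ft_force'],s['time_s'])
E
```

```text
time_s: 5.35
position: [0.5156, -0.0627, 0.009]
tool_rot: [[0.347, 0.938, 0.014], [0.938, -0.347, -0.022], [-0.016, 0.021, -1.0]]
ft_force: [-4.8, -7.9, 8.9]
grip_width: 0.0002
-0.026211704412854347 -0.006171245893084223 0.009013091069428554 [-4.78935989 -7.86767642  8.94773663] 5.35
```

Plate depression slipped to about 12.4 mm, with 6 mm of lateral drift. I'll correct both before the parcel reaches the gate.

```bash
python3 -m pendant '[[[-2,0.5,-3],0,-1],[[-2,0.5,-2],0,-1],[[-1,0.4,-1],0,-1],[[0,0,0],0,-1]]'
cat > st.py <<'E'
from h import *
s=env.observe(); t=np.array(s['position']); u_=np.array([.3665,.9304]); n_=np.array([-.9304,.3665]); C=np.array([.5195,-.036]); print('lx,ly,z',((t[:2]-C)@u_).round(4),((t[:2]-C)@n_).round(4),t[2].round(4),np.round(s['ft_force'],1),s['time_s'])
c,im,d=shot('side','sl'); v,u=np.mgrid[0:420,0:560]; P=depthpts(c,np.c_[u.ravel(),v.ravel()],d)
lx=(P[:,:2]-C)@u_; ly=(P[:,:2]-C)@n_; z=P[:,2]; hs=cv2.cvtColor(im,cv2.COLOR_RGB2HSV).reshape(-1,3)
k=(abs(ly)<.025)&(lx>.12)&(lx<.15)&(z<.06)&(z>.02); print('plate z',np.median(z[k]),k.sum())
k=(abs(ly)<.06)&(z>.079)&(z<.092)&(hs[:,1]>60); print('parcel lx',np.percentile(lx[k],[1,99]).round(4),'top z',np.median(z[k]).round(4),k.sum())
E
python3 st.py
```

```text
time_s: 5.85
position: [0.5164, -0.0624, 0.0069]
tool_rot: [[0.348, 0.937, 0.029], [0.938, -0.347, -0.026], [-0.015, 0.036, -0.999]]
ft_force: [-5.2, 0.6, 10.3]
grip_width: -0.0001
lx,ly,z -0.0257 -0.0068 0.0069 [-5.2  0.6 10.3] 5.85
plate z 0.037141487081969016 188
parcel lx [-0.0088  0.0919] top z 0.0839 1052
```

```bash
python3 -m pendant '[[[0.5,8,-2],0,-1],[[0.5,8.4,-1.5],0,-1],[[0.5,8.4,-1.5],0,-1],[[1,8.2,-1.2],0,-1]]'; python3 st.py
```

```text
time_s: 6.4
position: [0.524, -0.0367, 0.0054]
tool_rot: [[0.347, 0.937, 0.042], [0.937, -0.346, -0.041], [-0.024, 0.053, -0.998]]
ft_force: [-2.5, -9.1, 10.3]
grip_width: -0.0003
lx,ly,z 0.001 -0.0044 0.0054 [-2.5 -9.1 10.3] 6.4
plate z 0.035368274589855364 194
parcel lx [0.0174 0.1188] top z 0.084 1111
```

```bash
python3 -m pendant '[[[1.5,8.2,-1],0,-1],[[1.5,8.2,-0.8],0,-1],[[1.5,8.2,-0.8],0,-1],[[1.5,8.2,-0.8],0,-1],[[1.5,8.2,-0.8],0,-1]]'; python3 st.py
```

```text
time_s: 7.08
position: [0.5364, -0.0026, 0.006]
tool_rot: [[0.347, 0.936, 0.054], [0.937, -0.344, -0.056], [-0.034, 0.07, -0.997]]
ft_force: [-2.6, -8.9, 10.2]
grip_width: 0.0001
lx,ly,z 0.0373 -0.0035 0.006 [-2.6 -8.9 10.2] 7.075
plate z 0.035137841598754105 67
parcel lx [0.0556 0.1544] top z 0.0842 1167
```

```bash
python3 -m pendant '[[[2,8,-1],0,-1],[[2.2,7.9,-0.8],0,-1],[[2.2,7.9,-0.8],0,-1],[[2.2,7.9,-0.8],0,-1],[[1.5,5,-0.8],0,-1],[[0,0,-0.3],0,-1]]'; python3 st.py; python3 - <<'E'
from h import *
c,im,d=shot('scene','c3'); v,u=np.mgrid[0:420,0:560]; P=depthpts(c,np.c_[u.ravel(),v.ravel()],d)
u_=np.array([.3665,.9304]); n_=np.array([-.9304,.3665]); C=np.array([.5195,-.036])
lx=(P[:,:2]-C)@u_; ly=(P[:,:2]-C)@n_; z=P[:,2]; hs=cv2.cvtColor(im,cv2.COLOR_RGB2HSV).reshape(-1,3)
k=(abs(ly)<.06)&(z>.079)&(z<.092)&(hs[:,1]>60); print('scene parcel',np.percentile(lx[k],[1,99]).round(4))
c,im,d=shot('wrist','w6')
a=load('sl')[1][180:300,190:340]; a=cv2.resize(a,(450,360)); b=cv2.resize(im,(350,262)); o=np.zeros((360,800,3),np.uint8); o[:,:450]=a; o[:262,450:]=b; cv2.imwrite('pics/v7.png',o[:,:,::-1])
E
```

```text
time_s: 7.88
position: [0.55, 0.028, 0.0067]
tool_rot: [[0.345, 0.936, 0.062], [0.937, -0.341, -0.069], [-0.044, 0.082, -0.996]]
ft_force: [-2.7, 2.5, 10.3]
grip_width: -0.0001
lx,ly,z 0.0707 -0.0049 0.0067 [-2.7  2.5 10.3] 7.875
plate z nan 0
parcel lx [0.0888 0.189 ] top z 0.0845 1262
scene parcel [-0.585   0.1897]
  return _methods._mean(a, axis=axis, dtype=dtype,
  ret = ret.dtype.type(ret / rcount)
```

View pics/v7.png

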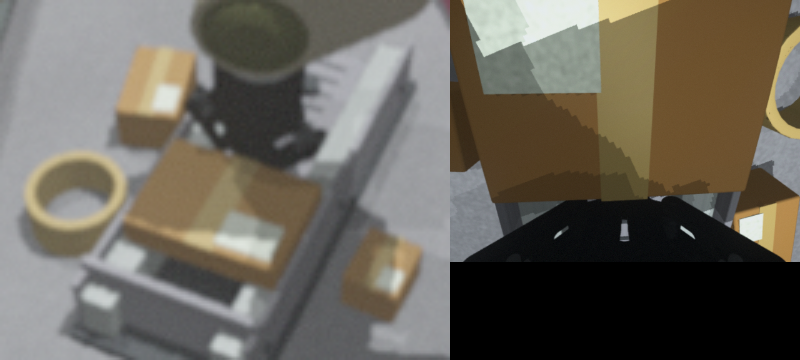

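Parcel flat (top 84.5 mm), with about 41 mm left to the stop. It must come under 31 mm for the trailing edge to clear the gate. I'll push another ~21 mm, staying short of the post.

```bash
python3 -m pendant '[[[1.8,8,-1.2],0,-1],[[2,8,-0.8],0,-1],[[2,7,-0.8],0,-1],[[0,0,-0.3],0,-1]]'; python3 st.py 2>/dev/null
```

```text
time_s: 8.52
position: [0.5578, 0.0471, 0.007]
tool_rot: [[0.345, 0.936, 0.067], [0.937, -0.34, -0.077], [-0.049, 0.09, -0.995]]
ft_force: [-3.0, 4.1, 10.7]
grip_width: -0.0002
lx,ly,z 0.0914 -0.0052 0.007 [-3.   4.1 10.7] 8.525
plate z nan 0
parcel lx [0.1071 0.2098] top z 0.0851 1321
```

Room to the stop is about 20 mm, so the trailing edge is about 10 mm past the gate. Back off the parcel with the plate still down, then lift.

```bash
python3 -m pendant '[[[-2,-6,-0.5],0,-1],[[-2,-6,-0.5],0,-1],[[0,0,0],0,-1]]'; python3 st.py 2>/dev/null; python3 - <<'E'
from h import *
shot('wrist','w7')
E
```

```text
time_s: 8.95
position: [0.5564, 0.037, 0.0088]
tool_rot: [[0.345, 0.935, 0.076], [0.938, -0.34, -0.074], [-0.044, 0.096, -0.994]]
ft_force: [-4.2, -3.6, 9.6]
grip_width: 0.0002
lx,ly,z 0.0814 -0.0076 0.0088 [-4.2 -3.6  9.6] 8.95
plate z nan 0
parcel lx [0.1109 0.2103] top z 0.0851 1309
```

View pics/w7.png

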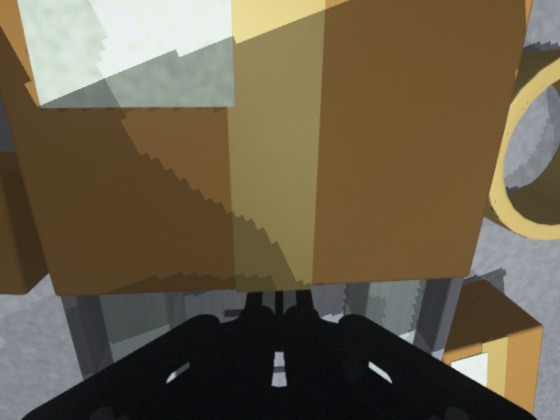

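```bash
python3 -m pendant '[[[-1,0,6],0,-1],[[-1,0,8],0,-1],[[0,0,10],0,-1],[[0,0,20],0,-1],[[0,0,30],0,-1],[[0,0,40],0,-1],[[0,0,40],0,-1],[[-5,-25,30],0,-1],[[-5,-30,30],0,-1],[[-5,-30,10],0,-1],[[0,0,0],0,-1]]'; python3 st.py 2>/dev/null; python3 - <<'E'
from h import *
c,im,d=shot('wrist','w8'); a=load('sl')[1][160:300,190:350]; c2,i3,_=shot('scene','c4')
o=np.zeros((360,800,3),np.uint8); o[:,:411]=cv2.resize(a,(411,360)); o[:,411:]=cv2.resize(im[:,:455],(389,360)); cv2.imwrite('pics/v8.png',o[:,:,::-1])
E
```

```text
time_s: 10.42
position: [0.5382, -0.0499, 0.2405]
tool_rot: [[0.344, 0.936, 0.075], [0.938, -0.339, -0.074], [-0.044, 0.096, -0.994]]
ft_force: [-0.1, -0.6, 0.5]
grip_width: 0.0003
lx,ly,z -0.006 -0.0225 0.2405 [-0.1 -0.6  0.5] 10.425
plate z nan 0
parcel lx [-0.5874  0.21  ] top z 0.0851 1329
```

View pics/v8.png

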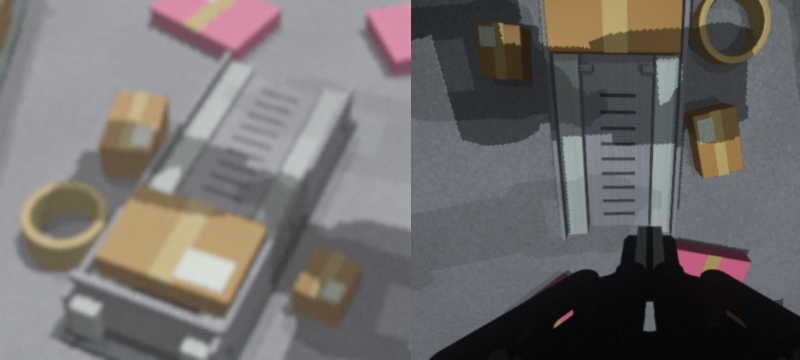

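The ears stand at (587,68) and (648,70) in the right panel, with the parcel beyond them. The neighbouring items look unmoved. Numeric check:

```bash
python3 - <<'E'
from h import *
u_=np.array([.3665,.9304]); n_=np.array([-.9304,.3665]); C=np.array([.5195,-.036]); v,u=np.mgrid[0:420,0:560]
for f in ('w8','sl','c4'):
    c,im,d=load(f); P=depthpts(c,np.c_[u.ravel(),v.ravel()],d); lx=(P[:,:2]-C)@u_; ly=(P[:,:2]-C)@n_; z=P[:,2]
    k=(abs(ly)<.025)&(lx>-.05)&(lx<.06)&(z<.07); print(f,'plate z',np.median(z[k]).round(4),k.sum())
    e=(abs(abs(ly)-.035)<.009)&(lx>.08)&(lx<.104)&(z>.058)&(z<.075)
    if e.sum(): print(' ears lx',np.percentile(lx[e],[5,95]).round(4),'z95',np.percentile(z[e],95).round(4),e.sum())
    k=(abs(ly)<.06)&(lx>.05)&(lx<.25)&(z>.0805)&(z<.092)&(cv2.cvtColor(im,cv2.COLOR_RGB2HSV).reshape(-1,3)[:,1]>60)
    if k.sum(): 
        A=np.c_[lx[k],ly[k],np.ones(k.sum())]; print(' parcel lx',np.percentile(lx[k],[1,99]).round(4),'slope',np.linalg.lstsq(A,z[k],rcond=None)[0].round(4))
a,b=load('side0')[1].astype(int),load('sl')[1].astype(int)
for n,(x,y) in dict(carton_a=(241,208),carton_b=(317,270),tape=(214,247),mug=(181,378),scanner=(280,385),stamp=(324,141)).items(): print(n,abs(a-b)[y-14:y+14,x-14:x+14].mean().round(1))
E
```

```text
w8 plate z 0.0519 4472
 ears lx [0.0894 0.0969] z95 0.0689 274
 parcel lx [0.1086 0.1573] slope [0.0032 0.0001 0.0852]
sl plate z 0.0501 514
 ears lx [0.092  0.0975] z95 0.0681 19
 parcel lx [0.1113 0.21  ] slope [ 0.017  -0.0007  0.0824]
c4 plate z 0.0511 646
 ears lx [0.0904 0.0998] z95 0.0702 33
 parcel lx [0.1116 0.2107] slope [-0.0024 -0.0003  0.0855]
carton_a 17.7
carton_b 40.5
tape 12.9
mug 9.7
scanner 8.6
stamp 6.6
```

The plate is back up at about 51 mm, and the ears reach about 68 mm. The parcel lies flat about 11 mm past them. Carton_b is at the same pixel as before, so its image difference comes from shadow. Handing in.

```bash
python3 -c "
from rig import ticket; print(ticket.close_job())"
```

```text
the job is handed in; nothing more can be done
None
```

The job is done and handed in at about 10.5 s. With the shut fingers I pressed the spring plate about 15 mm down behind the parcel and held it while pushing the parcel past the gate. Then I backed off with the plate still down and lifted clear.

**Last checks (three cameras):**
- **Gate:** the plate is back up at 50–52 mm and the ears reach about 68 mm, so the gate is fully shut.
- **Parcel:** it lies flat with its top at about 85 mm. Its trailing edge is about 11 mm past the ears, and it is about 20 mm short of the end stop.
- **Robot:** it is clear of everything and the wrist force reads about zero.
- **Other items:** they look unmoved in the side view. I did not measure their poses again and did not compare carton_c.

**What disagreed or went less smoothly:**
- **Fingertips:** the real tips end about 33 mm behind the reported TCP, so I worked from contact force and depth readings instead.
- **Hidden post:** a dark post about 28 mm past the gate appeared when the plate went down. I stopped the fingers short of it.
- **Plate depth:** it slipped to about 12.4 mm once, before the parcel reached the gate, and I corrected it. I could not see the plate over the last stretch. There I judged its depth from a steady force of about 10 N, which dipped to 9.6 N as I backed off.
- **Tool tilt:** friction on the plate tilted the tool by about 6° by the end.
- **Image difference:** carton_b's patch of the picture changed the most (40). I put that down to shadow, as the carton is at the same pixel position.

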